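# Lengthen the telescoping hull stand by one hole

### The arm

A 6-joint arm with a two-finger parallel gripper is mounted at the origin on a cart in front of the work surface, level with it; the furniture and walls round the work are solid. World frame = base frame: x ahead of the robot, y to its left, z up, the work surface at z = 0. Lengths are in m, angles in rad, forces in N, time in s.
With the tool pointing down it reaches from about 0.4 to 0.825 m from the base axis. Payload 7 kg.
Tool frame: the origin (TCP) lies on the centre line of the jaws, within the pads' length; the fingertips stand 17 mm ahead of it and the grasp point (between the pads) lies 2 mm behind it; z points along the fingers, y is the direction in which the jaws open and shut (so a half turn about z gives the same grasp; the last joint's range is limited). The gripper opens to 85 mm and grips with 20 to 120 N. Pads are 22 mm wide; open, the fingers measure 114 mm over their backs; the gripper's body (76 mm by 85 mm) begins 54 mm behind the grasp point. The pads swing forward as they close: fully open they stand 13 mm farther back than shut.
Start: joints at [0.288, 0.359, 0.012, 0, -1.224, -0.288], TCP at [0.675, -0, 0.248] pointing down, gripper open.
Joint ranges: [-3.07, 3.07], [-1.43, 2.12], [-1.02, 1.25], [-3.03, 1.67], [-3.05, -0], [-3.03, 3.03]. Speed limits (rad/s): [2.39, 2.39, 3.01, 3.14, 3.14, 3.14].

### API

Orientations are given as a rotation vector (axis times angle).
In Python, from station import ctrl gives the robot as it stands.
- The arm moves only by the tool send_rows, never from a script. Its argument "plan" is a list of rows, each a list of 5 numbers: the shift along the tool's x, y, z in mm, then the turn about the tool's z in rad, then the opening, from -1 (shut) to 1 (fully open). A call has 1 to 20 rows; each row is the pose to reach, as a shift and turn from the pose measured when the call began, along the tool's axes at that moment; what a row does not reach only later rows make up. A row lasts 1/12 s, in which the tool goes at most 41.7 mm and 7.16 degrees, less where a joint would pass 70% of its speed; a pose out of reach is approached as far as the arm can. A call with a gripper value outside its range is refused whole. The fingers move at their own pace and stop on an object; "grip_force" is the grip in N (left out, the last holds). Time passes only in rows, so rows that repeat a pose let the fingers close. It gives the time, the measured TCP pose, the force and the opening at its end, in the units of the state.
- ctrl.sense(): the state, without advancing time (a new reading comes with each control period).
- ctrl.grab_frame(name): name is "scene" or "side" or "wrist"; returns the picture (400x640x3 uint8, blue, green, red); there is no depth.
- ctrl.camera_params(name): a dict with "K" (3x3 intrinsics, pixels), "world_from_camera" (4x4, takes a point from camera to world coordinates); the wrist camera has in their place "mount" (4x4, takes a point from camera to tool coordinates, whose origin is the TCP and whose axes are the flange's). Camera axes: x right, y up, looking along -z (the intrinsics and any distortion apply to the point x, -y, -z); pixel columns grow to the right and rows downward; lengths in m; the calibration is good to about 2 mm. A picture is of the moment at which its call begins: read the wrist's pose just before it. camera_params takes no time and is no camera call.
- ctrl.job_done(): hands the job in, once; it reports no verdict.
The state is a dict: "clock": time; "qpos": joint angles; "qd": joint speeds; "tau": joint torques, N m; "ee_pos": TCP position; "ee_rot": TCP orientation; "force": force on the tool from outside, world axes, zero at the start; "wrist_torque": the same for the moment, N m; "gripper_width": finger opening in m.
Only numpy, scipy, OpenCV 4.12 (cv2) and the standard library are available. Lean on these libraries where they do the work, as an engineer would, in place of code of your own. Each camera call takes 0.05 s, during which the arm holds its last target. There are 200 camera calls.

### The job

The little telescoping stand for model hulls has to be one hole longer. Press its orange spring button, slide the inner tube outwards, so that the two forks move apart, and let the button pop fully up into the very next hole; do not run on past that hole, and never force the button hard against the edge of a hole. Then let go, and leave the other things on the table where they are.

Things in the scene. Friction and masses are not known exactly. Their poses are not given: they have to be found in the camera images.
- cap_top (a point): Centre of the flat top of the orange round button cap (26 mm diameter, 18 mm tall, upright) on the stand's beam; 72 mm above the table with the button up, 65 mm fully pressed. The point's -y axis points along the beam, the way the inner tube slides out; z is up. The cap travels with the inner tube; pushing it sideways along the beam pushes the tube. Press it from above, or pinch its sides and press.
- cap_centre (a point): Centre of the same cap, half-way up: 9 mm below cap_top, same axes. Under the cap there are 12 mm of free height over the plate on the beam, whose top is 42 to 44 mm above the table (5 mm when fully pressed).
- moving_fork (a point): Top centre of the cork-lined wooden U fork at the outer end of the inner tube, 62 mm above the table, 34 mm wide across the beam, 12 mm along it; 121 mm from the button's axis in the sliding-out direction.
- fixed_fork (a point): Top centre of the like fork at the other, fixed end of the stand, 62 mm above the table, 62 mm from the button's axis at the start. The beam's outer tube is 28 mm wide; its two wooden feet are 68 mm across and 12 mm high. The stand is fixed to the table.
- inner_tube (a joint): How far the inner tube is slid out, in m; 0 = button centred in the first hole (the start, within 1 mm). The centre of the next hole lies between 0.032 and 0.048: different each time, not measured, to be felt or seen; the hole after it is 26 mm farther; stop at 0.080. Sliding takes 1 to 3 N. A latched button has about 1.3 mm of play each way.
- button (a joint): How far the button is pressed down, in m: 0 = up, latched in a hole; above 0.0041 it is clear of the plate and the tube slides; 0.007 = bottom stop. Spring: up with 4 N at 0, 8 N at 0.007. Let go between two holes it stays at about 0.004 under the plate; pushed on along the beam it pops up by itself at the next hole and blocks the tube.
- shoulder: The 13 mm square steel shoulder on the button's thin stem, under the cap, 36 to 42 mm above the table with the button up, that latches in the 15.5 mm long holes. The stem runs in a slot that joins the holes. Origin on the table, below the button's axis when latched.
- top_plate: Plate on top of the beam with the slot and the holes: aluminium at the first hole, brass, set by screws, at the next ones. Origin on the table, below the first hole's centre.
- thread_dark: Bystander: spool of dark thread, 25 mm diameter, 29 mm tall; origin at the centre of its underside.
- thread_pale: Bystander: spool of pale thread, 25 mm diameter, 29 mm tall; origin at the centre of its underside.
- torch: Bystander: small black torch lying flat, 22x79x22 mm; origin at the centre of its underside.
- cutters: Bystander: red-handled side cutters lying flat, 42x110x13 mm; origin at the centre of its underside.
- sander: Bystander: purple sanding block, 34x64x10 mm; origin at the centre of its underside.
- mech_pencil: Bystander: black mechanical pencil lying flat, 10x130x9 mm; origin at the centre of its underside.

How it is judged:
By the outcome, as a careful person would: the job done as asked, in the order asked, and still so for the second after the job is handed in, with the robot touching nothing.
It also fails if it takes over 32 s, if anything falls off the work surface, if the arm or the gripper's body presses on something with over 40 N, if the wrist force passes 120 N, or if a joint passes its speed limit or range.

## Working session

There is one attempt and no reset: what is moved stays moved. The work goes in short steps, Python scripts to look and compute and a tool call to move; the robot and the scene stay as the last step left them, time stands still between calls to the robot, and variables do not carry over. Pictures are saved under pics/ and viewed, about 8 in all and at most 12, crops included, and the job is handed in when it is done.

Besides the shell and the picture viewer there is one more tool, called after "Call:" as name(argument=value, ...), one argument or row to a line, values as JSON. send_rows: Moves the arm, as the interface text tells. Its arguments: {"type":"object","properties":{"plan":{"type":"array"},"grip_force":{"type":"number"}},"required":["plan"]}

```bash
mkdir -p pics
cat > h.py <<'E'
import numpy as np, cv2
from station import ctrl
from scipy.spatial.transform import Rotation as R
def cam(n,s=None):
    p=ctrl.camera_params(n); K=np.array(p["K"])
    if "mount" in p:
        T=np.eye(4);T[:3,:3]=R.from_rotvec(s["ee_rot"]).as_matrix();T[:3,3]=s["ee_pos"];T=T@np.array(p["mount"])
    else: T=np.array(p["world_from_camera"])
    return K,T,p
def ray(n,uv,s=None):
    K,T,p=cam(n,s); d=p.get("dist",p.get("distortion"))
    x=cv2.undistortPoints(np.array([[uv]],float),K,None if d is None else np.array(d,float))[0,0]
    v=T[:3,:3]@np.array([x[0],-x[1],-1]); return T[:3,3],v/np.linalg.norm(v)
def onz(n,uv,z,s=None):
    o,v=ray(n,uv,s); return o+v*(z-o[2])/v[2]
E
python3 - <<'E'
from h import *
s=ctrl.sense(); print(s["clock"],s["ee_pos"],s["ee_rot"],s["gripper_width"],s["force"])
ims=[]
for n in("scene","side","wrist"):
    im=ctrl.grab_frame(n); cv2.imwrite(f"pics/{n}0.png",im); ims.append(im)
    p=ctrl.camera_params(n); print(n,list(p), np.round(np.array(p.get("world_from_camera",p.get("mount"))),3).tolist(), np.array(p["K"]).round(1).tolist())
    hsv=cv2.cvtColor(im,cv2.COLOR_BGR2HSV); m=cv2.inRange(hsv,(5,150,120),(20,255,255))
    k,l,st,c=cv2.connectedComponentsWithStats(m)
    for i in range(1,k):
        if st[i,4]>40: print(n,st[i],c[i].round(1),onz(n,c[i],.063,s).round(4))
E
```

```text
0.0 [ 6.74539109e-01 -3.06189559e-05  2.47363330e-01] [ 2.22040022e+00 -2.22063577e+00 -1.65681752e-03] 0.08561282194479693 [-0.62167239 -0.18304578 -0.4063392 ]
scene ['K', 'world_from_camera'] [[0.688, 0.515, -0.511, 0.106], [-0.725, 0.499, -0.474, -0.379], [0.011, 0.697, 0.717, 0.722], [0.0, 0.0, 0.0, 1.0]] [[445.1, 0.0, 316.2], [0.0, 445.1, 209.6], [0.0, 0.0, 1.0]]
scene [293  93  22  13  41] [304.3 100. ] [0.8529 0.363  0.063 ]
scene [225 120  31  31 127] [237.6 139.1] [0.6156 0.3565 0.063 ]
scene [262 136  12  20  78] [267.3 146.2] [0.6474 0.2844 0.063 ]
scene [275 142  14  17  72] [282.8 150.5] [0.6617 0.2459 0.063 ]
scene [316 213  12  13 109] [321.7 218. ] [0.566  0.0309 0.063 ]
scene [344 252  10   9  44] [348.7 255.9] [ 0.5301 -0.0717  0.063 ]
side ['K', 'world_from_camera'] [[-0.984, 0.125, -0.127, 0.44], [-0.177, -0.599, 0.781, 0.736], [0.021, 0.791, 0.611, 0.617], [0.0, 0.0, 0.0, 1.0]] [[430.9, 0.0, 314.0], [0.0, 430.9, 201.7], [0.0, 0.0, 1.0]]
side [303 195  17  14 125] [309.8 201. ] [0.5648 0.0267 0.063 ]
side [228 278  24  22 108] [240.1 291.5] [0.6324 0.2906 0.063 ]
side [221 307  31  23 179] [237.6 316.9] [0.6204 0.3403 0.063 ]
side [234 338  12   8  50] [238.6 341.1] [0.6053 0.3816 0.063 ]
side [212 345  32  19 193] [229.4 354.8] [0.6112 0.4057 0.063 ]
side [212 372  14  11  53] [219.  378.1] [0.6134 0.4426 0.063 ]
side [213 372  27  23 152] [227.1 385.3] [0.5991 0.4504 0.063 ]
wrist ['K', 'mount'] [[0.0, 0.951, 0.308, 0.079], [1.0, 0.0, -0.002, 0.0], [-0.002, 0.308, -0.951, -0.125], [0.0, 0.0, 0.0, 1.0]] [[323.5, 0.0, 319.8], [0.0, 323.5, 201.2], [0.0, 0.0, 1.0]]
wrist [420 198  25  24 447] [432.  209.3] [0.5592 0.0302 0.063 ]
```

View pics/scene0.png

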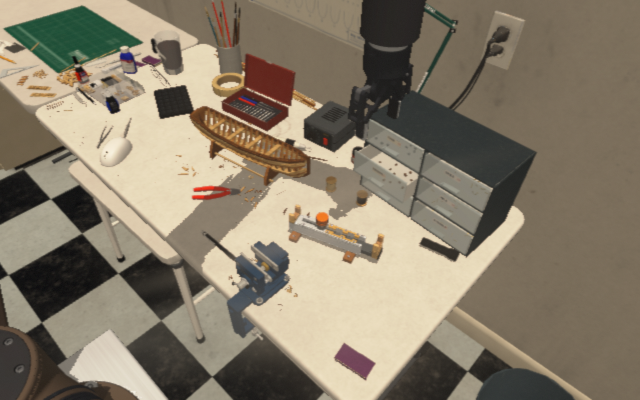

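View pics/wrist0.png

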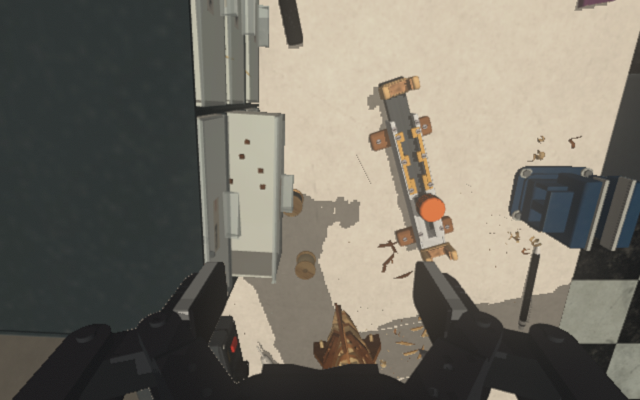

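The stand is right of centre in the wrist view: cap at (432,209), moving fork at about (400,87), fixed fork at about (440,253). The beam runs roughly along world −y, with an open drawer on one side and the vise on the other. Next I'll compute the cap position, beam direction and clearances.

Run:
```python
from h import *
s=ctrl.sense()
A=[];B=[]
for n,uv in(("scene",(321.9,218)),("side",(310.5,201)),("wrist",(432,209.3))):
    o,v=ray(n,uv,s); P=np.eye(3)-np.outer(v,v); A.append(P);B.append(P@o)
print("cap tri",np.linalg.solve(sum(A),sum(B)))
c=onz("wrist",(432,209.3),.067,s)
f=onz("wrist",(400,87),.062,s); g=onz("wrist",(440,253),.062,s)
print("cap",c,"mf",f,"ff",g, np.linalg.norm(f-c),np.linalg.norm(g-c))
d=(f-g)[:2]; d/=np.linalg.norm(d); print("dir",d)
for z in(.06,.1,.15): print(z,"drawer",onz("wrist",(290,195),z,s)[:2],"vise",onz("wrist",(513,190),z,s)[:2])
Rm=R.from_rotvec(s["ee_rot"]).as_matrix(); D=np.r_[d,0]
t=Rm.T@D; print("dir in tool",t,"angle",np.arctan2(t[1],t[0]))
print("cap shift tool mm",1000*Rm.T@(c-s["ee_pos"]))
```

```text
cap tri [0.56241615 0.02893025 0.06647235]
cap [0.56075104 0.02884035 0.067     ] mf [ 0.60056502 -0.08706886  0.062     ] ff [0.54505529 0.08002346 0.062     ] 0.12265845333953254 0.053768649179736124
dir [ 0.31526813 -0.94900264]
0.06 drawer [0.70344038 0.01582864] vise [0.47859418 0.01078027]
0.1 drawer [0.69975078 0.00374587] vise [ 0.50363404 -0.00065745]
0.15 drawer [ 0.69513879 -0.0113576 ] vise [ 0.53493387 -0.0149546 ]
dir in tool [ 9.48967987e-01 -3.15372313e-01 -2.53959845e-04] angle -0.32084897397465867
cap shift tool mm [-28.90229014 113.65655766 180.7075112 ]
```

Call:
send_rows(
  plan=[
    [-8,30,20,-0.1,1],
    [-15,60,40,-0.2,1],
    [-22,90,60,-0.32,1],
    [-29,114,80,-0.32,1],
    [-29,114,80,-0.32,1],
    [-29,114,80,-0.32,1],
    [-29,114,80,-0.32,1],
  ],
  grip_force=20,
)

```text
clock: 0.73
ee_pos: [0.5613, 0.0292, 0.1684]
ee_rot: [2.547, -1.839, -0.0]
force: [-0.2, -0.2, 0.5]
gripper_width: 0.0853
```

```bash
cat > look.py <<'E'
from h import *
import sys
s=ctrl.sense(); im=ctrl.grab_frame("wrist"); cv2.imwrite(f"pics/w{sys.argv[1]}.png",im)
hsv=cv2.cvtColor(im,cv2.COLOR_BGR2HSV); m=cv2.inRange(hsv,(3,200,120),(14,255,255))
k,l,st,c=cv2.connectedComponentsWithStats(m); i=1+st[1:,4].argmax()
Rm=R.from_rotvec(s["ee_rot"]).as_matrix()
(cx,cy),r=cv2.minEnclosingCircle(max(cv2.findContours(m,0,2)[0],key=cv2.contourArea))
print(s["clock"],s["ee_pos"].round(4) if hasattr(s["ee_pos"],"round") else s["ee_pos"],s["force"],s["gripper_width"],"bbox",st[i],c[i],(cx,cy,r))
p=onz("wrist",c[i],.070,s); print("cap",p,"tool mm",1000*Rm.T@(p-s["ee_pos"]))
E
python3 look.py 1
```

```text
0.7333 [0.5613 0.0292 0.1684] [-0.15593177 -0.19875981  0.4749358 ] 0.0853398165619032 bbox [ 23 313   1   1   1] [ 23. 313.] (23.0, 313.0, 9.999999747378752e-05)
cap [0.76246403 0.19055446 0.07      ] tool mm [ -89.84005337 -241.71089202   98.31840663]
```

View pics/w1.png

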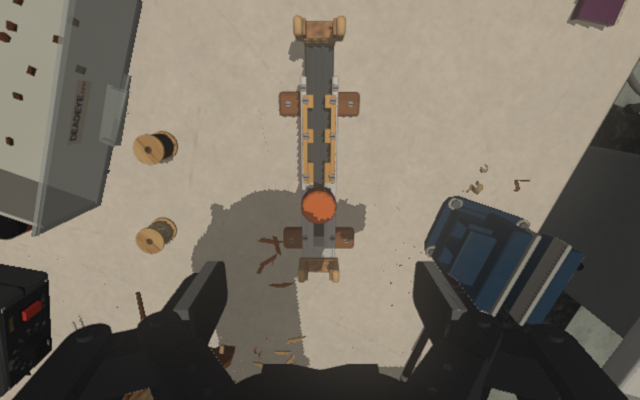

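```bash
sed -i 's/(3,200,120),(14,255,255)/(3,160,80),(14,255,255)/' look.py
python3 - <<'E'
from h import *
s=ctrl.sense(); im=cv2.imread("pics/w1.png")
cv2.imwrite("pics/c1.png",cv2.resize(im[60:250,270:370],None,fx=5.8,fy=3.1*1,interpolation=cv2.INTER_CUBIC) if 0 else cv2.resize(im[60:250,260:380],None,fx=3.1,fy=3.1,interpolation=cv2.INTER_CUBIC))
hsv=cv2.cvtColor(im,cv2.COLOR_BGR2HSV); m=cv2.inRange(hsv,(3,160,80),(14,255,255))
k,l,st,c=cv2.connectedComponentsWithStats(m); i=1+st[1:,4].argmax()
Rm=R.from_rotvec(s["ee_rot"]).as_matrix()
T=lambda uv,z:(1000*Rm.T@(onz("wrist",uv,z,s)-s["ee_pos"])).round(1)
print(st[i],c[i],T(c[i],.069)); print("mf",T((320,17),.062),"ff",T((320,265),.062))
for z in(.05,.1): print("vise",z,T((425,250),z),T((452,198),z))
# width of dark slot per row
g=cv2.cvtColor(im,cv2.COLOR_BGR2GRAY)
for v in range(78,200,2):
    r=hsv[v,296:344]; dark=(g[v,296:344]<95)&(r[:,1]<110); print(v,dark.sum(),T((319,v),.043)[0],end=" | ")
E
```

```text
[302 191  33  30 696] [319.34913793 205.03304598] [ 2.7  0.4 99.5]
mf [126.6   0.9 106.5] ff [-50.6   0.9 106.5]
vise 0.05 [-43.3  88.6 118.5] [  2.2 105.3 118.5]
vise 0.1 [-18.3  70.5  68.5] [17.8 83.8 68.5]
78 25 91.3 | 80 25 89.9 | 82 25 88.6 | 84 25 87.2 | 86 25 85.8 | 88 25 84.4 | 90 25 83.0 | 92 34 81.7 | 94 15 80.3 | 96 13 78.9 | 98 13 77.4 | 100 15 76.0 | 102 12 74.6 | 104 13 73.2 | 106 13 71.8 | 108 24 70.3 | 110 24 68.9 | 112 26 67.5 | 114 28 66.0 | 116 26 64.6 | 118 23 63.1 | 120 23 61.6 | 122 23 60.2 | 124 23 58.7 | 126 23 57.2 | 128 19 55.7 | 130 11 54.2 | 132 11 52.7 | 134 11 51.2 | 136 17 49.7 | 138 11 48.2 | 140 11 46.7 | 142 11 45.2 | 144 23 43.6 | 146 23 42.1 | 148 23 40.6 | 150 23 39.0 | 152 23 37.5 | 154 22 35.9 | 156 22 34.3 | 158 22 32.8 | 160 22 31.2 | 162 12 29.6 | 164 10 28.0 | 166 10 26.4 | 168 10 24.8 | 170 10 23.2 | 172 10 21.6 | 174 10 20.0 | 176 10 18.3 | 178 10 16.7 | 180 10 15.1 | 182 10 13.4 | 184 10 11.8 | 186 11 10.1 | 188 20 8.4 | 190 16 6.8 | 192 8 5.1 | 194 4 3.4 | 196 4 1.7 | 198 3 0.0 |
```

View pics/c1.png

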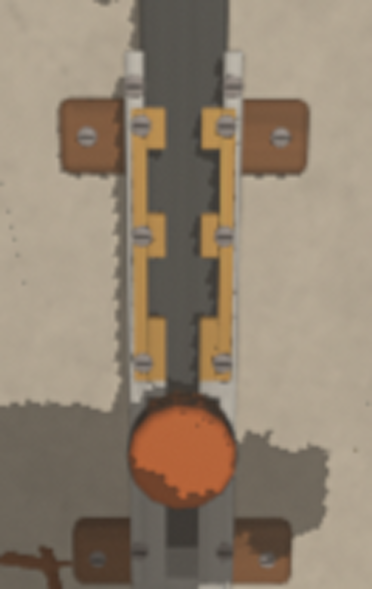

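Crop: the first brass hole shows at rows 143–161, about 37.5 mm along tool x, and the second at about 63.5 mm. The cap sits at about 2 mm, so the next hole is roughly 35 mm away. I'll pinch across the beam, so there's no force along it.

Call:
send_rows(
  plan=[
    [1,0.2,25,0,0.3],
    [2,0.4,50,0,0.2],
    [2,0.4,70,0,0.2],
    [2,0.4,85,0,0.2],
    [2,0.4,95,0,0.2],
    [2,0.4,97,0,0.2],
    [2,0.4,97,0,0.2],
  ],
  grip_force=20,
)

```text
clock: 1.37
ee_pos: [0.5626, 0.027, 0.0713]
ee_rot: [2.546, -1.84, 0.0]
force: [-0.3, -0.1, 0.1]
gripper_width: 0.0511
```

```bash
python3 look.py 2
python3 - <<'E'
from h import *
im=cv2.imread("pics/w2.png"); cv2.imwrite("pics/c2.png",cv2.resize(im[100:400,120:520],None,fx=1.8,fy=1.8))
E
```

```text
1.3667 [0.5626 0.027  0.0713] [-0.32595258 -0.11432603  0.09009685] 0.051108752391744935 bbox [ 292  258   55   49 2013] [317.95827124 282.53899652] (318.8333435058594, 282.5, 27.2081356048584)
cap [0.5626719  0.02790027 0.07      ] tool mm [-0.80311117 -0.29232112  1.29022721]
```

View pics/c2.png

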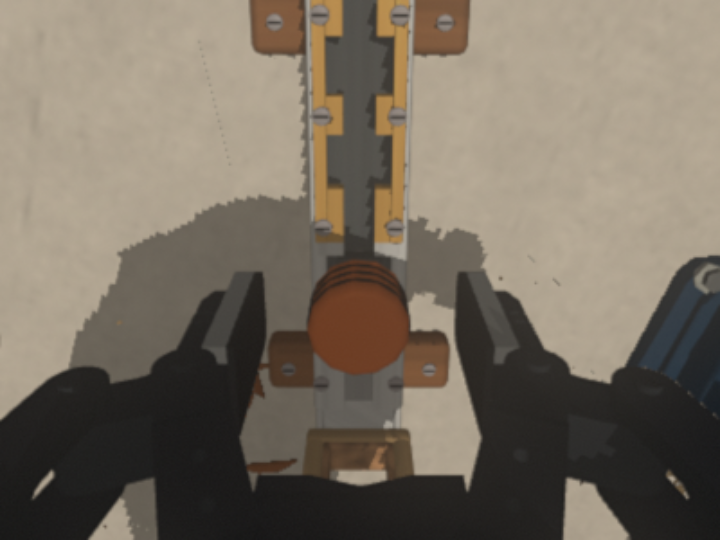

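The cap's top circle is centred at about (319,280) in the full image, midway between the jaws. The first brass hole spans rows 174–204. Now I'll pinch.

Call:
send_rows(
  plan=[
    [0,0,0,0,-1],
    [0,0,0,0,-1],
    [0,0,0,0,-1],
    [0,0,0,0,-1],
    [0,0,0,0,-1],
    [0,0,0,0,-1],
    [0,0,0,0,-1],
  ],
  grip_force=20,
)

```text
clock: 2.0
ee_pos: [0.5631, 0.0272, 0.0724]
ee_rot: [-2.546, 1.839, -0.002]
force: [-1.4, -0.8, 3.7]
gripper_width: 0.0245
```

Run:
```python
from h import *
s=ctrl.sense();print(s["ee_pos"],s["force"],s["gripper_width"],s["wrist_torque"])
s["ee_pos"]=np.array([.5626,.027,.0713])
Rm=R.from_rotvec(s["ee_rot"]).as_matrix()
T=lambda uv,z:(1000*Rm.T@(onz("wrist",uv,z,s)-s["ee_pos"])).round(1)
print("cap",T((319,280),.072)); 
for z in(.042,.044): print("hole",T((319,203.9),z),T((319,174.4),z),"hole2",T((319,153.3),z),T((319,121.5),z))
```

```text
[0.56312987 0.02720555 0.07236269] [-1.35431476 -0.84133888  3.74771432] 0.024488960076858822 [-0.25874584  0.49955973 -0.03740766]
cap [ 1.7  0.2 -0.7]
hole [27.   0.2 29.3] [42.3  0.2 29.3] hole2 [52.6  0.2 29.3] [67.5  0.2 29.3]
hole [27.7  0.2 27.3] [42.7  0.2 27.3] hole2 [53.   0.2 27.3] [67.6  0.2 27.3]
```

Call:
send_rows(
  plan=[
    [0,0,2,0,-1],
    [0,0,4,0,-1],
    [0,0,6,0,-1],
    [0,0,6,0,-1],
    [0,0,6,0,-1],
  ],
)

```text
clock: 2.42
ee_pos: [0.5632, 0.0272, 0.0665]
ee_rot: [-2.546, 1.838, -0.002]
force: [-3.4, -0.4, 6.8]
gripper_width: 0.0244
```

```bash
python3 look.py 3
```

```text
2.4167 [0.5632 0.0272 0.0665] [-3.38755836 -0.37310434  6.7725422 ] 0.024442119699357077 bbox [ 293  254   54   51 2052] [319.98294347 279.30214425] (320.0291442871094, 280.3257751464844, 27.081069946289062)
cap [0.56381139 0.02343985 0.07      ] tool mm [ 3.76466119  0.60020569 -3.45799001]
```

Call:
send_rows(
  plan=[
    [0,0,1,0,-1],
    [0,0,1,0,-1],
    [0.5,0,1,0,-1],
    [1,0,1,0,-1],
    [1.5,0,1,0,-1],
    [2,0,1,0,-1],
    [2.5,0,1,0,-1],
  ],
)

```text
clock: 3.05
ee_pos: [0.5641, 0.0248, 0.0664]
ee_rot: [-2.546, 1.838, -0.003]
force: [-4.3, -0.1, 12.8]
gripper_width: 0.0248
```

```bash
cat > st.py <<'E'
from h import *
s=ctrl.sense(); d=np.array([.3153,-.949]); p=np.array(s["ee_pos"]); f=np.array(s["force"])
print("t",round(s["clock"],2),"slid mm",1000*(p[:2]-[.5632,.0272])@d,"lat",1000*(p[:2]-[.5632,.0272])@[.949,.3153],"z",1000*p[2],"F along",f[:2]@d,"F lat",f[:2]@[.949,.3153],"Fz",f[2],"w",s["gripper_width"])
E
python3 st.py
```

```text
t 3.05 slid mm 2.545192843349842 lat 0.11312425455622246 z 66.40765099802927 F along -1.3155297875567113 F lat -4.132814341631987 Fz 12.830096127545524 w 0.02477134348090955
```

Call:
send_rows(
  plan=[
    [1.5,0,-0.5,0,-1],
    [3.5,0,-0.5,0,-1],
    [5.5,0,-0.5,0,-1],
    [7.5,0,-0.5,0,-1],
    [9.5,0,-0.5,0,-1],
    [11.5,0,-0.5,0,-1],
    [13.5,0,-0.5,0,-1],
    [15.5,0,-0.5,0,-1],
    [17.5,0,-0.5,0,-1],
    [17.5,0,-0.5,0,-1],
  ],
)

```text
clock: 3.88
ee_pos: [0.5695, 0.0079, 0.067]
ee_rot: [-2.547, 1.838, -0.003]
force: [-2.7, -0.6, 6.8]
gripper_width: 0.0247
```

```bash
python3 st.py; python3 look.py 4; python3 -c "
import cv2; im=cv2.imread('pics/w4.png'); cv2.imwrite('pics/c4.png',cv2.resize(im[60:360,150:490],None,fx=2,fy=2))"
```

```text
t 3.88 slid mm 20.28383098558842 lat -0.05214138558432607 z 66.9905293787327 F along -0.2756326648580636 F lat -2.763302593441275 Fz 6.797253081393014 w 0.02471836810552891
3.8833 [0.5695 0.0079 0.067 ] [-2.70924026 -0.60968471  6.79725308] 0.02471836810552891 bbox [ 293  254   54   51 2074] [319.9807136  279.04580521] (320.178466796875, 279.3630676269531, 27.22780990600586)
cap [0.5701087  0.00431586 0.07      ] tool mm [ 3.61415853  0.60053258 -3.00755863]
```

View pics/c4.png

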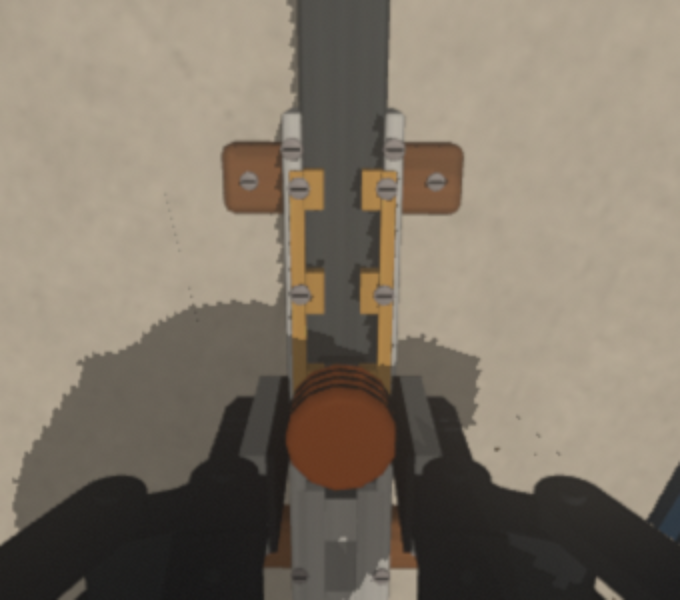

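The cap has travelled with the gripper, about 20 mm. The next hole is just ahead, at image rows 217–241. I'll release here so the button stays held under the plate, then lift, move back and shut the fingers behind the cap.

Call:
send_rows(
  plan=[
    [0,0,-1,0,0.2],
    [0,0,-1,0,0.2],
    [0,0,-1,0,0.2],
    [0,0,-1,0,0.2],
    [0,0,-20,0,0.2],
    [-5,0,-40,0,-1],
    [-32,0,-40,0,-1],
    [-32,0,-40,0,-1],
    [-32,0,-40,0,-1],
    [-32,0,-40,0,-1],
    [-32,0,-40,0,-1],
    [-32,0,-40,0,-1],
  ],
)

```text
clock: 4.93
ee_pos: [0.5593, 0.0378, 0.1065]
ee_rot: [-2.547, 1.839, -0.002]
force: [0.3, -0.4, 0.4]
gripper_width: -0.0001
```

```bash
python3 st.py; python3 look.py 5
python3 - <<'E'
from h import *
s=ctrl.sense(); s["ee_pos"]=np.array([.5695,.0079,.067])
Rm=R.from_rotvec(s["ee_rot"]).as_matrix()
T=lambda uv,z:(1000*Rm.T@(onz("wrist",uv,z,s)-s["ee_pos"])).round(1)
print("cap",T((320.5,279),.0665),"hole",T((320,241.5),.043),T((320,217.5),.043))
im=cv2.imread('pics/w5.png'); cv2.imwrite('pics/c5.png',cv2.resize(im[40:340,150:490],None,fx=2,fy=2))
E
```

```text
t 4.93 slid mm -11.304772761878471 lat -0.3835384832784853 z 106.48676725593889 F along 0.49842679307067345 F lat 0.1021658126273734 Fz 0.43574409170077344 w -0.00014814580645076419
4.9333 [0.5593 0.0378 0.1065] [ 0.25410549 -0.44078749  0.43574409] -0.00014814580645076419 bbox [ 297  168   46   45 1590] [319.72012579 190.40062893] (319.6739196777344, 189.97825622558594, 22.87447166442871)
cap [0.56885436 0.00720081 0.07      ] tool mm [32.03173209  0.55987958 36.51731247]
cap [1.5 0.8 0.5] hole [ 8.7  0.7 24. ] [21.7  0.7 24. ]
```

View pics/c5.png

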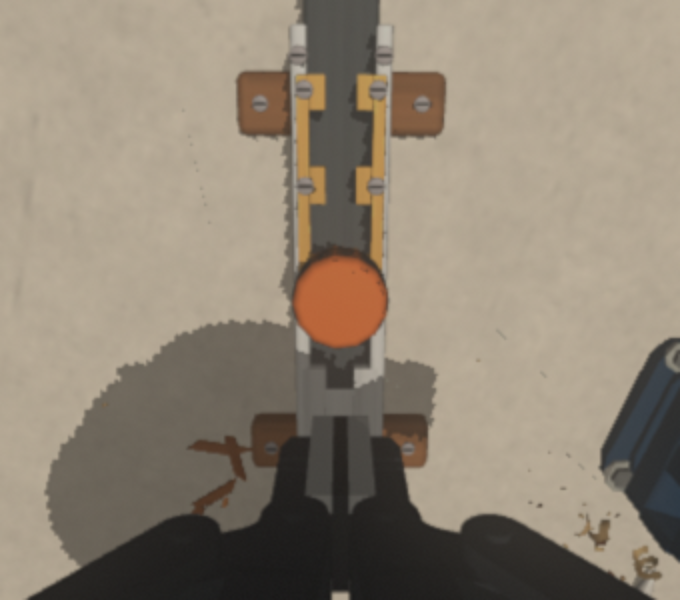

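Call:
send_rows(
  plan=[
    [0,0,20,0,-1],
    [0,0,36,0,-1],
    [1,0,36,0,-1],
    [2,0,36,0,-1],
    [3,0,36,0,-1],
    [4,0,36,0,-1],
    [5,0,36,0,-1],
  ],
)

```text
clock: 5.57
ee_pos: [0.5615, 0.0331, 0.0715]
ee_rot: [-2.546, 1.838, -0.003]
force: [-0.3, -0.2, 0.8]
gripper_width: -0.0001
```

```bash
python3 st.py; python3 look.py 6
```

```text
t 5.57 slid mm -6.088250901644578 lat 0.27918819219529595 z 71.4690294450591 F along 0.09001337119138655 F lat -0.37329375156256034 Fz 0.8228982328617281 w -8.772323519456455e-05
5.5667 [0.5615 0.0331 0.0715] [-0.32586964 -0.20311914  0.82289823] -8.772323519456455e-05 bbox [ 293  197   57   54 2379] [321.25641026 223.50105086] (321.18182373046875, 223.27272033691406, 28.313568115234375)
cap [0.56914067 0.00652453 0.07      ] tool mm [27.58175055  1.13964354  1.49271828]
```

Call:
send_rows(
  plan=[
    [1,0,0,0,-1],
    [2,0,0,0,-1],
    [3,0,0,0,-1],
    [4,0,0,0,-1],
    [5,0,0,0,-1],
    [6,0,0,0,-1],
    [7,0,0,0,-1],
    [8,0,0,0,-1],
    [9,0,0,0,-1],
    [10,0,0,0,-1],
  ],
)

```text
clock: 6.45
ee_pos: [0.5648, 0.0234, 0.0714]
ee_rot: [-2.546, 1.838, -0.004]
force: [-0.5, 2.8, 1.8]
gripper_width: -0.0001
```

```bash
python3 st.py; python3 look.py 7
```

```text
t 6.45 slid mm 4.06678170964752 lat 0.34282887769013376 z 71.4369882459241 F along -2.8456027143794267 F lat 0.3705644430429358 Fz 1.7717996525102118 w -0.00013461571011026438
6.45 [0.5648 0.0234 0.0714] [-0.54554465  2.81727343  1.77179965] -0.00013461571011026438 bbox [ 293  201   57   54 2350] [321.47234043 227.37446809] (321.3125, 227.0, 28.33025360107422)
cap [ 0.57176233 -0.00146071  0.07      ] tool mm [25.83151966  1.23388236  1.45805872]
```

Call:
send_rows(
  plan=[
    [0.5,0,0,0,-1],
    [1,0,0,0,-1],
    [1.5,0,0,0,-1],
    [2,0,0,0,-1],
  ],
)

```text
clock: 6.83
ee_pos: [0.5654, 0.0213, 0.0714]
ee_rot: [-2.546, 1.839, -0.004]
force: [-0.3, 3.8, 2.6]
gripper_width: -0.0001
```

```bash
python3 st.py; python3 look.py 8
```

```text
t 6.83 slid mm 6.266182007437184 lat 0.2857919071178591 z 71.4065853589323 F along -3.687959591772717 F lat 0.859544158150874 Fz 2.6449999182649386 w -6.35817539164252e-05
6.8333 [0.5654 0.0213 0.0714] [-0.34710102  3.77083102  2.64499992] -6.35817539164252e-05 bbox [ 293  201   57   54 2353] [321.4241394  227.33871653] (321.3571472167969, 227.5, 28.396883010864258)
cap [ 0.57242878 -0.00358672  0.07      ] tool mm [25.85982387  1.21321436  1.42934207]
```

Call:
send_rows(
  plan=[
    [0.4,0,0,0,-1],
    [0.8,0,0,0,-1],
    [1.2,0,0,0,-1],
  ],
)

```text
clock: 7.13
ee_pos: [0.5659, 0.0201, 0.0714]
ee_rot: [-2.546, 1.839, -0.004]
force: [-0.8, 1.8, 2.2]
gripper_width: -0.0
```

```bash
python3 st.py; python3 look.py 9
```

```text
t 7.13 slid mm 7.538796304645513 lat 0.29066080055267385 z 71.42073087152019 F along -1.9470832570238148 F lat -0.16422176340808375 Fz 2.1727029489838667 w -2.1254102690822337e-05
7.1333 [0.5659 0.0201 0.0714] [-0.76975019  1.79597579  2.17270295] -2.1254102690822337e-05 bbox [ 293  201   57   54 2364] [321.31683587 227.4462775 ] (321.30706787109375, 227.70108032226562, 28.400362014770508)
cap [ 0.57286093 -0.004726    0.07      ] tool mm [25.8045174   1.16797258  1.44415306]
```

Call:
send_rows(
  plan=[
    [0.4,0,0,0,-1],
    [0.8,0,0,0,-1],
    [0.8,0,0,0,-1],
  ],
)

```text
clock: 7.43
ee_pos: [0.5661, 0.0192, 0.0714]
ee_rot: [-2.546, 1.839, -0.004]
force: [-0.3, 2.7, 2.2]
gripper_width: -0.0001
```

```bash
python3 st.py; python3 look.py 10
```

```text
t 7.43 slid mm 8.523050859103499 lat 0.17560109591141992 z 71.35577774423247 F along -2.661417101915307 F lat 0.537027087655181 Fz 2.15949163122892 w -6.000698565795792e-05
7.4333 [0.5661 0.0192 0.0714] [-0.32950113  2.6949688   2.15949163] -6.000698565795792e-05 bbox [ 293  201   57   54 2374] [321.17818029 227.62763269] (321.08709716796875, 227.04193115234375, 28.36471176147461)
cap [ 0.57309793 -0.00562437  0.07      ] tool mm [25.74749823  1.10896198  1.38216736]
```

Call:
send_rows(
  plan=[
    [0.4,0,0,0,-1],
    [0.8,0,0,0,-1],
    [0.8,0,0,0,-1],
  ],
)

```text
clock: 7.73
ee_pos: [0.566, 0.018, 0.0711]
ee_rot: [-2.546, 1.839, -0.003]
force: [-0.2, -0.3, -0.4]
gripper_width: 0.0002
```

```bash
python3 st.py; python3 look.py 11
```

```text
t 7.73 slid mm 9.593170296549914 lat -0.24921342471682775 z 71.09574052088064 F along 0.2668815052432846 F lat -0.29217982692619543 Fz -0.3625129872903231 w 0.00019959599412497318
7.7333 [0.566  0.018  0.0711] [-0.193128   -0.34538964 -0.36251299] 0.00019959599412497318 bbox [ 291  203   59   56 2502] [320.11071143 230.57474021] (320.098388671875, 230.3152618408203, 29.222087860107422)
cap [ 0.57306581 -0.00545387  0.07      ] tool mm [24.50513044  0.65696932  1.1279275 ]
```

It popped: the push force fell to zero and the cap grew in the view from 57 to 59 px. I'll back off, lift and verify.

Call:
send_rows(
  plan=[
    [-4,0,0,0,-1],
    [-8,0,0,0,-1],
    [-8,0,-30,0,-1],
    [-8,0,-60,0,-1],
    [-5,0,-100,0,-1],
    [0,0,-100,0,-1],
    [0,0,-100,0,-1],
    [0,0,-100,0,-1],
  ],
)

```text
clock: 8.45
ee_pos: [0.5655, 0.0182, 0.1711]
ee_rot: [-2.545, 1.84, -0.003]
force: [-1.6, -0.5, -1.6]
gripper_width: 0.0004
```

```bash
python3 st.py; python3 look.py 12
python3 - <<'E'
from h import *
s=ctrl.sense(); A=[];B=[];ims={}
for n in("scene","side","wrist"):
    im=ctrl.grab_frame(n); ims[n]=im
    m=cv2.inRange(cv2.cvtColor(im,cv2.COLOR_BGR2HSV),(3,160,80),(14,255,255))
    m0=cv2.inRange(cv2.cvtColor(cv2.imread(f"pics/{n}0.png"),cv2.COLOR_BGR2HSV),(3,160,80),(14,255,255))
    for nm,M in(("now",m),("start",m0)):
        k,l,st,c=cv2.connectedComponentsWithStats(M)
        j=[i for i in range(1,k) if st[i,4]>60 and abs(c[i]-{"scene":(330,225),"side":(310,195),"wrist":(320,190)}[n]).max()<(45 if n!="wrist" else 130)]
        for i in j: print(n,nm,st[i],c[i].round(2))
    if n!="wrist" and 0: pass
w=cv2.resize(ims["wrist"][60:300,220:420],None,fx=2.2,fy=2.2); a=cv2.resize(ims["scene"][180:280,270:400],None,fx=2.9,fy=2.64*2)
b=cv2.resize(ims["scene"][180:280,270:400],(343,264),interpolation=cv2.INTER_CUBIC); c=cv2.resize(ims["side"][150:250,245:375],(343,264),interpolation=cv2.INTER_CUBIC)
cv2.imwrite("pics/fin.png",np.hstack([w,np.vstack([b,c])]))
E
```

```text
t 8.45 slid mm 9.282857034281939 lat -0.6971570778004 z 171.1273580469574 F along -0.014738281928295988 F lat -1.7296757008076602 Fz -1.605290379627432 w 0.0003760811294315923
8.45 [0.5655 0.0182 0.1711] [-1.64608438 -0.5313721  -1.60529038] 0.0003760811294315923 bbox [303 160  34  33 874] [319.76086957 175.92105263] (319.7220764160156, 175.905029296875, 16.757976531982422)
cap [ 0.57260195 -0.00511732  0.07      ] tool mm [ 24.25161716   0.71992788 101.15016746]
scene now [332 218  12   9  89] [337.47 222.25]
scene start [316 213  12  10  96] [321.8  217.38]
side now [303 186  11  13 115] [307.63 192.19]
side start [304 196  13  13 124] [309.85 201.81]
wrist now [302 160  34  34 889] [318.51 176.36]
wrist start [421 198  24  23 416] [432.17 209.36]
```

View pics/fin.png

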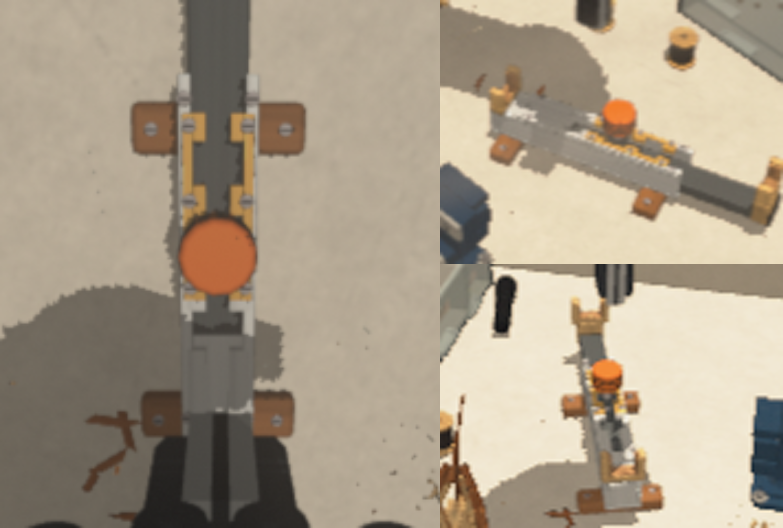

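Run:
```python
from h import *
s=ctrl.sense(); s0=dict(s); s0["ee_pos"]=np.array([.67454,-.00003,.24736]); s0["ee_rot"]=np.array([2.2204,-2.22064,-.00166])
def tri(o3,ss):
    A=[];B=[]
    for n,uv in o3:
        o,v=ray(n,uv,ss); P=np.eye(3)-np.outer(v,v); A.append(P);B.append(P@o)
    return np.linalg.solve(sum(A),sum(B))
a=tri([("scene",(321.8,217.38)),("side",(309.85,201.81))],s0); b=tri([("scene",(337.47,222.25)),("side",(307.63,192.19))],s)
a3=tri([("scene",(321.8,217.38)),("side",(309.85,201.81)),("wrist",(432.17,209.36))],s0); b3=tri([("scene",(337.47,222.25)),("side",(307.63,192.19)),("wrist",(318.5,176.2))],s)
for p,q in((a,b),(a3,b3)): print(p,q,1000*(q-p),1000*np.linalg.norm((q-p)[:2]))
```

```text
[0.56494375 0.03080161 0.06467079] [ 0.57613293 -0.00121485  0.06523896] [ 11.18918564 -32.01646752   0.56817013] 33.915366249039124
[0.56303308 0.03008583 0.0659979 ] [ 0.57470488 -0.00256054  0.06549718] [ 11.67180524 -32.64637117  -0.50072296] 34.67011087108624
```

```bash
python3 -c "
from station import ctrl
print(ctrl.job_done())"
```

```text
the job is handed in; nothing more can be done
None
```

The stand is one hole longer: the button is up and latched in the next hole, and I've handed the job in at about 8.6 s.

- **How it was done:** I pinched the cap across the beam, pressed it down and slid the tube out about 20 mm. There I let go and pushed the cap on from behind with the shut fingers in short steps. The push stayed below about 4 N until the button popped up by itself.
- **At the pop:** the contact force fell to zero and the cap looked larger in the wrist camera. I did not push any further, then backed off and lifted clear.
- **Last checks:** the cap moved about 34 mm along the beam, against my picture estimates of 33 to 35 mm for the next hole. Its height matches the start to about 0.6 mm, so it is fully up, and the last view shows the following hole still empty ahead of it.
- **Disagreements:** two of the checks did not settle anything:
  - The fork positions I read from the second wrist picture disagreed with the given distances by several mm. They were rough picks and I did not use them for the slide.
  - At the end the wrist force still read about 1.6 N sideways and 1.6 N down, with the arm about 10 cm clear of the stand. I took that as a transient from the lift and did not read it again.
- **Other things on the table:** I saw no contact with them, but I did not re-measure their positions.

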